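# Hold the lamp's filter frame at its balance point

### The job

Two small inspection lamps on the conservator's bench each have a hinged glass filter frame lying shut over the light: take the one with the round glass by the knob on its free edge, pinching lightly, and swing it up without flinging it until it stands upright on its hinge at its balance point, not letting it go over. Finish there still pinching the knob, holding the frame still and upright so that both faces of the glass can be wiped. Do not press on the glass, leave the square filter shut, and do not disturb the jar, brush or cup.

Things in the scene. Friction and masses are not known exactly. Their poses are not given: they have to be found in the camera images.
- round_knob (a point): Black knob on the free edge of the round frame: cylinder 16 mm thick, 26 mm long, parallel to the hinge; free to turn between fingers pinching its ends. Origin: its centre, 58 mm above the bench when shut, 37 mm clear of the housing. Hinge axis 147 mm along its +x; y along the hinge; z square to the glass (up when shut). A stem 10 mm wide, 5 mm thick joins it to the rim, 39 mm from its centre.
- round_hinge (a point): Middle of the hinge axis of the round filter frame, 58 mm above the bench, on the side of the lamp housing away from the knob; it does not move when the frame swings. The axis is this point's y.
- round_flap (a joint): Swing of the round filter frame: 0 = shut and level, pi/2 (1.571) = upright, the balance point; beyond that it falls over to the far side (stop at 2.8). Swings freely and falls unless held; about 0.2 kg with glass and knob. The frame is a dark steel ring 92 mm across and 6 mm thick, its middle 62 mm from the hinge.
- round_glass (a point): Clear round glass pane, 74 mm across, 4 mm thick, in the round frame; origin at its centre, z square to the glass. Must not be pressed on. The knob is delicate too: a grip of more than 50 N (per finger) would strain it, 20 N is ample.
- round_stand: Grey lamp housing, 120 x 120 x 46 mm, fixed to the bench, that carries the round filter frame. Origin at the centre of its underside; the hinge lies 50 mm along its +x, the shut knob 97 mm along its -x.
- square_stand: The other lamp housing, the same but with a square filter frame; fixed to the bench, same axes. Leave alone.
- square_flap (a joint): Swing of the square (92 x 92 mm) filter frame, same knob and hinge: 0 = shut. It must stay shut.
- jar: Bystander: amber jar, 48 mm in diameter, 70 mm high; origin under its centre.
- brush: Bystander: brush with a wooden handle, 200 mm long, lying along its x; origin at the underside.
- swab_cup: Bystander: white cup, 60 mm across, 60 mm high; origin under its centre.
Not all that is in view belongs to the job. Leave any red look-alike of the round_stand alone.

How it is judged (in metres and radians):
On the way:
1. the round frame is swinging up, pinched by its knob (value of joint round_flap between 0.4 and 1.3 rad and contact force between the fingers and round_knob_solid above 2 N), for 0.1 s.
At the end, for the whole second after the job is handed in: The round frame stands within 0.09 rad (5 degrees) of upright and still (under 0.1 rad/s), the fingers still pinching its knob (2 to 100 N in all), nothing pressing on the glass (under 2 N), the square frame shut (under 0.1 rad), jar, brush and cup within 25 mm of where they were (value of joint round_flap between 1.481 and 1.661 rad and velocity of joint round_flap between -0.1 and 0.1 rad/s and contact force between the fingers and round_knob_solid between 2 and 100 N and contact force between round_pane and anything else below 2 N and value of joint square_flap below 0.1 rad and distance of each of jar, brush, swab_cup from where it was at the start of the episode below 0.025 m); the arm keeps its last pose, push and grip.
It fails at once if the round frame goes more than 0.35 rad past its balance point (value of joint round_flap above 1.92 rad).
It fails at once if the round frame is flung or dropped (over 3 rad/s) (velocity of joint round_flap above 3 rad/s or velocity of joint round_flap below -3 rad/s).
It fails at once if the glass is pressed (over 2 N) (contact force between round_pane and anything else above 2 N).
It fails at once if the knob is squeezed hard (over 100 N, both fingers together) (contact force between the fingers and round_knob_solid above 100 N).
It fails at once if the square frame is lifted, or the jar, brush or cup is disturbed (value of joint square_flap above 0.15 rad or distance of any of jar, brush, swab_cup from where it was at the start of the episode above 0.03 m).
It also fails if it takes over 38 s, if anything falls off the work surface, if the arm or the gripper's body presses on something with over 40 N, if the wrist force passes 120 N, or if a joint passes its speed limit or range.

### The arm

A 6-joint arm with a two-finger parallel gripper is mounted at the origin on the work surface. World frame = base frame: x ahead of the robot, y to its left, z up, the work surface at z = 0. Lengths are in m, angles in degrees, forces in N, time in s.
With the tool pointing down it reaches from about 0.25 to 0.725 m from the base axis. Payload 9.7 kg.
Tool frame: the origin (TCP) lies on the centre line of the jaws, within the pads' length; the fingertips stand tip_reach ahead of it and the grasp point (between the pads) lies 2 mm behind it (tip_reach is the distance from the TCP to the fingertips, in m); z points along the fingers, y is the direction in which the jaws open and shut (so a half turn about z gives the same grasp; the last joint's range is limited). The gripper opens to 85 mm and grips with 20 to 120 N. Pads are 22 mm wide; open, the fingers measure 114 mm over their backs; the gripper's body (76 mm by 85 mm) begins 54 mm behind the grasp point. The pads swing forward as they close: fully open they stand 13 mm farther back than shut.
Start: joints at [-71.333, 4.979, 10.078, 95.1, 0, 90], TCP at [0.176, -0.521, 0.209] pointing down, gripper open.
Joint ranges: [-179.16, 179.16], [-48.56, 103.87], [-65.8, 70.77], [-126.05, 130.52], [-82.76, 87.17], [-180, 180]. Speed limits (degrees/s): [127.2, 127.2, 147.25, 180, 180, 180].

### API

Orientations are given as [roll, pitch, yaw] about the fixed x, y, z axes, in that order (R = Rz(yaw) Ry(pitch) Rx(roll)).
In Python, from workcell import get_obs, camera, calibration, job_done, tip_reach gives the robot as it stands.
- The arm moves only by the tool apply_moves, never from a script. Its argument "rows" is a list of rows, each a list of 7 numbers: the shift along the world's x, y, z in mm, then the turn, a rotation vector about the world's x, y, z in degrees, then the closure, from 0 (fully open) to 1 (shut). A call has 1 to 20 rows; each row shifts and turns the commanded pose from where the row before left it; what a row does not reach is not made up. A row lasts 1/8 s, in which the tool goes at most 62.5 mm and 10.7 degrees, less where a joint would pass 70% of its speed; a pose out of reach is approached as far as the arm can. A call with a gripper value outside its range is refused whole. The fingers move at their own pace and stop on an object; "grip_force" is the grip in N (left out, the last holds). Time passes only in rows, so rows that do not move let the fingers close. It gives the time, the measured TCP pose, the force and the opening at its end, in the units of the state.
- get_obs(): the state, without advancing time (a new reading comes with each control period).
- camera(name): name is "scene" or "top" or "wrist"; returns the picture (384x512x3 uint8, red, green, blue); there is no depth.
- calibration(name): a dict with "intrinsics" (3x3 intrinsics, pixels), "dist" ([k1, k2, p1, p2, k3] as OpenCV has them; the pictures are not rectified), "T" (4x4, takes a point from camera to world coordinates); the wrist camera has in their place "mount" (4x4, takes a point from camera to tool coordinates, whose origin is the TCP and whose axes are the flange's). Camera axes: x right, y down, z forward; pixel columns grow to the right and rows downward; lengths in m; the calibration is good to about 2 mm. A picture is of the moment at which its call begins: read the wrist's pose just before it. calibration takes no time and is no camera call.
- job_done(): hands the job in, once; it reports no verdict.
The state is a dict: "time": time; "q": joint angles; "qd": joint speeds; "joint_efforts": joint torques, N m; "ee_pos": TCP position; "tcp_rot": TCP orientation; "wrist_force": force on the tool from outside, world axes, zero at the start; "torque": the same for the moment, N m; "opening": finger opening in m.
Only numpy, scipy, OpenCV 4.12 (cv2) and the standard library are available. Lean on these libraries where they do the work, as an engineer would, in place of code of your own. Each camera call takes 0.05 s, during which the arm holds its last target.

## Working session

There is one attempt and no reset: what is moved stays moved. The work goes in short steps, Python scripts to look and compute and a tool call to move; the robot and the scene stay as the last step left them, time stands still between calls to the robot, and variables do not carry over. Pictures are saved under pics/ and viewed, and the job is handed in when it is done.

Besides the shell and the picture viewer there is one more tool, called as name(argument=value, ...) on one line, values as JSON. apply_moves: Moves the arm, as the interface text tells. Its arguments: {"type":"object","properties":{"rows":{"type":"array","items":{"type":"array","items":{"type":"number"}}},"grip_force":{"type":"number"}},"required":["rows"]}

```bash
mkdir -p pics; ls
python3 - <<'E'
from workcell import *
import cv2,numpy as np
print(get_obs(), tip_reach)
for n in ["scene","top","wrist"]:
    im=camera(n); cv2.imwrite(f"pics/{n}0.png",im[:,:,::-1]); c=calibration(n); print(n,{k:np.round(v,4).tolist() for k,v in c.items()})
E
```

```text
pics
{'time': 0.0, 'q': array([-7.13335559e+01,  5.01073081e+00,  1.00327005e+01,  9.50964984e+01,
       -2.15434108e-04,  9.00002466e+01]), 'qd': array([-0.07060032, -0.1412785 ,  0.03662626, -0.05805469,  0.0472117 ,
        0.04389744]), 'joint_efforts': array([-3.74383353e-04, -5.20395041e+01,  4.64799678e+01,  1.65563315e-02,
        1.00593145e-04,  3.81311656e-05]), 'ee_pos': array([ 0.17595215, -0.52083607,  0.2086709 ]), 'tcp_rot': array([-1.79925471e+02,  2.15754728e-04,  1.86661978e+01]), 'wrist_force': array([-0.10551379,  0.12248234, -0.9610315 ]), 'torque': array([-0.01732645,  0.05982488, -0.01957018]), 'opening': 0.08556069446342893} 0.017
scene {'intrinsics': [[381.9829, 0.0, 251.9577], [0.0, 381.9829, 198.0735], [0.0, 0.0, 1.0]], 'dist': [-0.1304, 0.0, 0.0, 0.0, 0.0], 'T': [[-0.3418, 0.6545, -0.6743, 1.2221], [0.9396, 0.2507, -0.233, 0.2122], [0.0165, -0.7133, -0.7007, 0.7331], [0.0, 0.0, 0.0, 1.0]]}
top {'intrinsics': [[410.4943, 0.0, 256.0435], [0.0, 410.4943, 196.0672], [0.0, 0.0, 1.0]], 'dist': [-0.0748, 0.0, 0.0, 0.0, 0.0], 'T': [[0.0025, -0.9985, 0.0549, 0.4859], [-0.9994, -0.0006, 0.0338, -0.0232], [-0.0337, -0.0549, -0.9979, 1.1327], [0.0, 0.0, 0.0, 1.0]]}
wrist {'intrinsics': [[321.3778, 0.0, 255.0158], [0.0, 321.3778, 185.8843], [0.0, 0.0, 1.0]], 'dist': [-0.0824, 0.0, 0.0, 0.0, 0.0], 'mount': [[0.0, -0.9656, -0.2601, 0.0659], [1.0, -0.0002, 0.0009, -0.0007], [-0.001, -0.2601, 0.9656, -0.1636], [0.0, 0.0, 0.0, 1.0]]}
```

View pics/scene0.png

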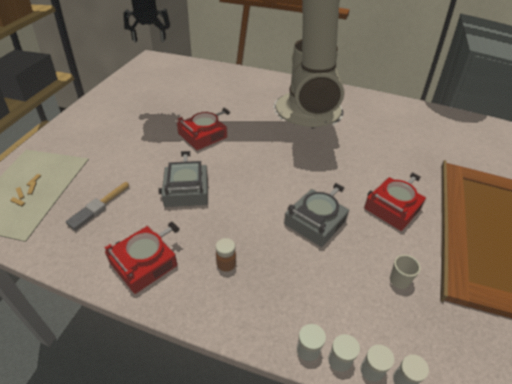

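View pics/top0.png

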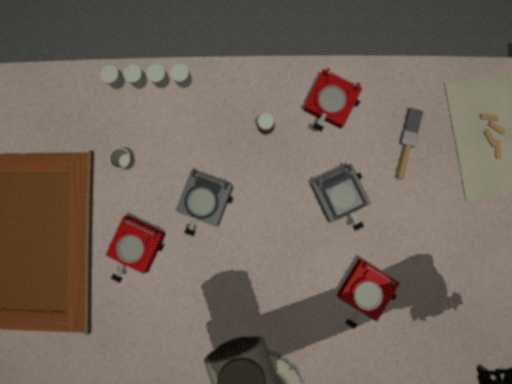

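The grey round lamp is at about (203,200) in the top view, with its knob near (190,229). The grey square lamp is at about (340,195). I'll enlarge both.

Run:
```python
import cv2,numpy as np
a=cv2.imread("pics/top0.png")[160:245,160:250]; b=cv2.imread("pics/scene0.png")[175:250,275:360]
cv2.imwrite("pics/c_top.png",cv2.resize(a,None,fx=7,fy=7,interpolation=cv2.INTER_CUBIC))
cv2.imwrite("pics/c_sc.png",cv2.resize(b,None,fx=7,fy=7,interpolation=cv2.INTER_CUBIC))
```

```text
(no output)
```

View pics/c_top.png

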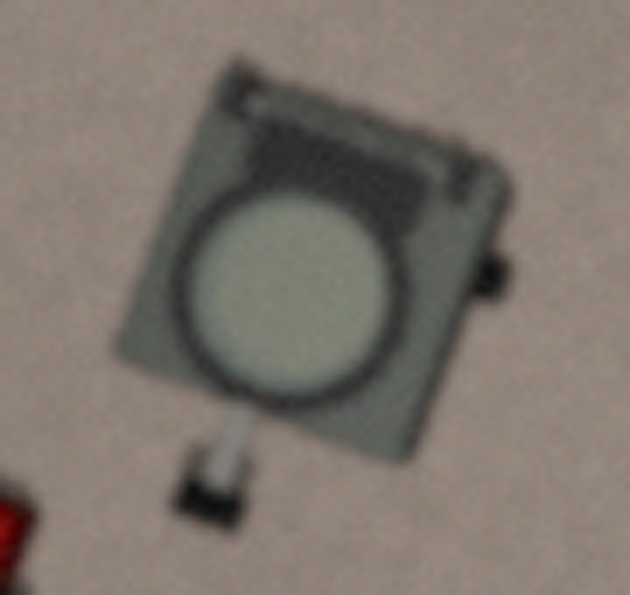

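View pics/c_sc.png

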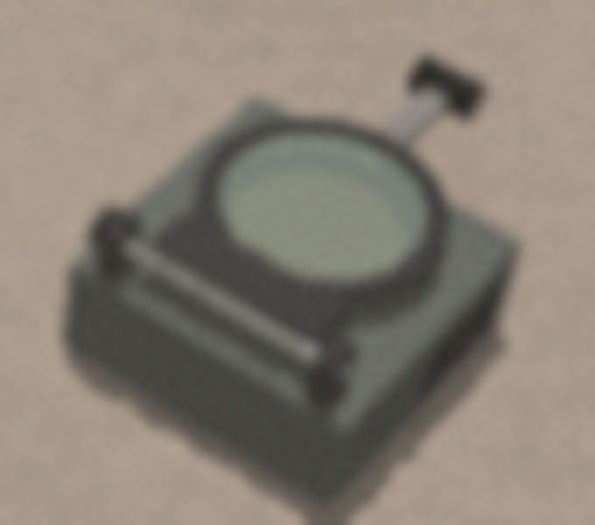

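Top crop: knob (212,495), glass centre (291,287), hinge middle (352,135). Scene crop: knob (446,86), glass (322,205), hinge (222,298).

```bash
cat > h.py <<'E'
import cv2,numpy as np
from scipy.spatial.transform import Rotation as R
from workcell import *
def toolT(o):
    T=np.eye(4);T[:3,:3]=R.from_euler('xyz',o['tcp_rot'],degrees=True).as_matrix();T[:3,3]=o['ee_pos'];return T
def camT(n,o=None):
    c=calibration(n)
    return c['T'] if n!='wrist' else toolT(o)@c['mount']
def ray(n,uv,o=None):
    c=calibration(n);T=camT(n,o)
    p=cv2.undistortPoints(np.array([[uv]],float),c['intrinsics'],c['dist'])[0,0]
    return T[:3,3],T[:3,:3]@np.array([p[0],p[1],1])
def atz(n,uv,z,o=None):
    a,d=ray(n,uv,o);return a+d*(z-a[2])/d[2]
def proj(n,P,o=None):
    c=calibration(n);T=np.linalg.inv(camT(n,o));
    rv,_=cv2.Rodrigues(T[:3,:3]);return cv2.projectPoints(np.array(P,float).reshape(-1,3),rv,T[:3,3],c['intrinsics'],c['dist'])[0][:,0]
def tri(obs):
    A=np.zeros((3,3));b=np.zeros(3)
    for n,uv,o in obs:
        a,d=ray(n,uv,o);d=d/np.linalg.norm(d);M=np.eye(3)-np.outer(d,d);A+=M;b+=M@a
    return np.linalg.solve(A,b)
E
python3 - <<'E'
from h import *
f=lambda p,o:[(p[0]+.5)/7-.5+o[0],(p[1]+.5)/7-.5+o[1]]
t={'knob':(212,495),'glass':(291,287),'hinge':(352,135)}; s={'knob':(446,86),'glass':(322,205),'hinge':(222,298)}
for k in t:
    a=f(t[k],(160,160));b=f(s[k],(275,175))
    print(k,atz('top',a,.058),atz('scene',b,.058),tri([('top',a,None),('scene',b,None)]))
# others
for n,uv,z in [('jar',(265,122),.07),('cup',(122,158),.06),('sqknob',(358,226),.058),('brush1',(413,110),.01),('brush2',(401,177),.01),('redknob',(117,278),.058),('red',(130,248),.05)]:
    print(n,atz('top',uv,z))
E
```

```text
knob [0.45468462 0.18720537 0.058     ] [0.45150769 0.18570221 0.058     ] [0.45485741 0.18620344 0.06108284]
glass [0.53301453 0.15795597 0.058     ] [0.53036393 0.15539796 0.058     ] [0.53308789 0.15653225 0.06100591]
hinge [0.59047247 0.13533866 0.058     ] [0.58723642 0.13279455 0.058     ] [0.59031688 0.13400007 0.06158909]
jar [ 0.73906852 -0.01033771  0.07      ]
cup [0.6470509  0.37347266 0.06      ]
sqknob [ 0.46709305 -0.25277455  0.058     ]
brush1 [ 0.78733744 -0.42088711  0.01      ]
brush2 [ 0.60024362 -0.38277242  0.01      ]
redknob [0.32681656 0.38209938 0.058     ]
red [0.40612333 0.35033931 0.05      ]
```

apply_moves(rows=[[15.4, 39.3, 1, 0, 0, -2.2, 0], [15.4, 39.3, 1, 0, 0, -2.2, 0], [15.4, 39.3, 1, 0, 0, -2.2, 0], [15.4, 39.3, 1, 0, 0, -2.2, 0], [15.4, 39.3, 1, 0, 0, -2.2, 0], [15.4, 39.3, 1, 0, 0, -2.2, 0], [15.4, 39.3, 1, 0, 0, -2.2, 0], [15.4, 39.3, 1, 0, 0, -2.2, 0], [15.4, 39.3, 1, 0, 0, -2.2, 0], [15.4, 39.3, 1, 0, 0, -2.2, 0], [15.4, 39.3, 1, 0, 0, -2.2, 0], [15.4, 39.3, 0, 0, 0, -2.2, 0], [15.4, 39.3, 0, 0, 0, -2.2, 0], [15.4, 39.3, 0, 0, 0, -2.2, 0], [15.4, 39.3, 0, 0, 0, -2.2, 0], [15.4, 39.3, 0, 0, 0, -2.2, 0], [15.4, 39.3, 0, 0, 0, -2.2, 0], [15.4, 39.3, 0, 0, 0, -2.2, 0]], grip_force=20)

```text
time: 2.4
ee_pos: [0.4255, -0.0118, 0.2208]
tcp_rot: [-171.2, 0.2, -7.9]
wrist_force: [-0.2, 0.7, 0.9]
opening: 0.0852
```

Run:
```python
from h import *
camera("top")
o=get_obs();im=camera("wrist")[:,:,::-1];print({k:np.round(o[k],3) for k in('time','q','qd','ee_pos','tcp_rot','wrist_force')})
np.save('o1.npy',o,allow_pickle=True)
h=np.array([.589,.134,.058]);k=np.array([.453,.1865,.058]);print(proj('wrist',[k,h],o))
cv2.imwrite("pics/w1.png",cv2.resize(im,(768,576),interpolation=cv2.INTER_CUBIC))
```

```text
{'time': np.float64(2.45), 'q': array([ -7.911, -11.787,  -5.047,  96.916,   8.892, 179.944]), 'qd': array([ 0.229, -0.895, -0.928,  0.511, -2.403, -0.036]), 'ee_pos': array([ 0.426, -0.011,  0.22 ]), 'tcp_rot': array([-1.71108e+02,  1.68000e-01, -7.85600e+00]), 'wrist_force': array([-0.328,  0.276, -1.654])}
[[104.41299166 160.70232991]
 [119.73013063  25.81086198]]
```

View pics/w1.png

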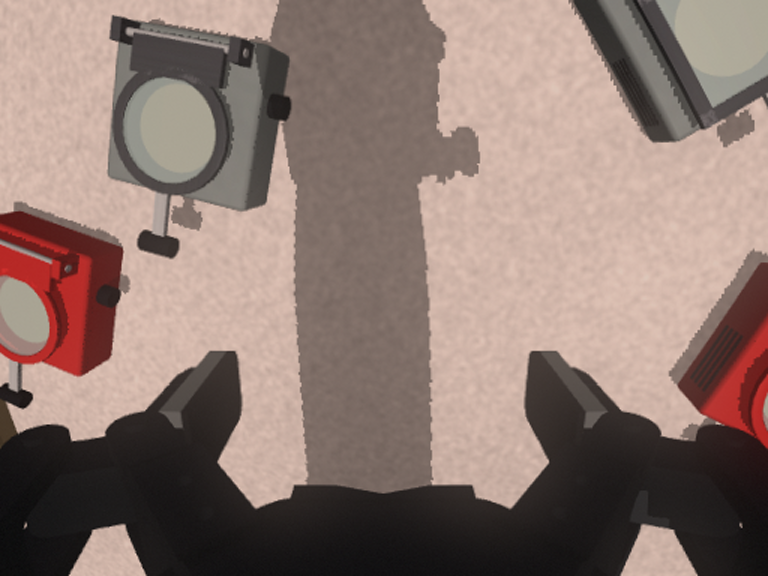

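Run:
```python
from h import *
o=get_obs();A=R.from_euler('xyz',o['tcp_rot'],degrees=True)
for y in (10,20):
  B=R.from_euler('xyz',[180,0,y],degrees=True);print(y,(B*A.inv()).as_rotvec(degrees=True))
```

```text
10 [-8.81727245 -0.36422998 17.82957071]
20 [-8.80298244 -1.13791332 27.80963333]
```

The wrist's last joint stopped at its limit (180°). I'll use the half-turned grasp, yaw 158.9°, instead.

apply_moves(rows=[[0, 0, 0, -2.93, -0.38, 9.27, 0], [0, 0, 0, -2.93, -0.38, 9.27, 0], [0, 0, 0, -2.93, -0.38, 9.27, 0], [2, 14, -1, 0, 0, 9.92, 0], [2, 14, -1, 0, 0, 9.92, 0], [2, 14, -1, 0, 0, 9.92, 0], [2, 14, -1, 0, 0, 9.92, 0], [2, 14, -1, 0, 0, 9.92, 0], [2, 14, -1, 0, 0, 9.92, 0], [2, 14, -1, 0, 0, 9.92, 0], [2, 14, -1, 0, 0, 9.92, 0], [2, 14, -1, 0, 0, 9.92, 0], [2, 14, -1, 0, 0, 9.92, 0], [2, 14, -1, 0, 0, 9.92, 0], [2, 14, -1, 0, 0, 9.92, 0], [2, 14, -1, 0, 0, 9.92, 0], [2, 14, -1, 0, 0, 9.92, 0], [0, 0, 0, 0, 0, 0, 0]])

```text
time: 4.75
ee_pos: [0.4525, 0.1845, 0.2067]
tcp_rot: [180.0, -0.1, 158.9]
wrist_force: [-1.1, 0.2, -0.6]
opening: 0.0858
```

Run:
```python
from h import *
o=get_obs();im=camera("wrist")[:,:,::-1];print({k:np.round(o[k],3) for k in('time','q','ee_pos','tcp_rot','wrist_force')})
np.save('o1.npy',o,allow_pickle=True)
h=np.array([.589,.134,.058]);k=np.array([.453,.1865,.058]);print(proj('wrist',[k,h],o)*1.5)
cv2.imwrite("pics/w2.png",cv2.resize(im,(768,576),interpolation=cv2.INTER_CUBIC))
```

```text
{'time': np.float64(4.75), 'q': array([ 2.2149e+01, -3.4310e+00,  1.2730e+00,  9.4732e+01,  5.7000e-02,
        4.3251e+01]), 'ee_pos': array([0.453, 0.185, 0.207]), 'tcp_rot': array([ 1.79978e+02, -6.00000e-02,  1.58898e+02]), 'wrist_force': array([-1.085,  0.212, -0.581])}
[[384.76204934 251.82314772]
 [384.48354683 443.33012275]]
```

View pics/w2.png

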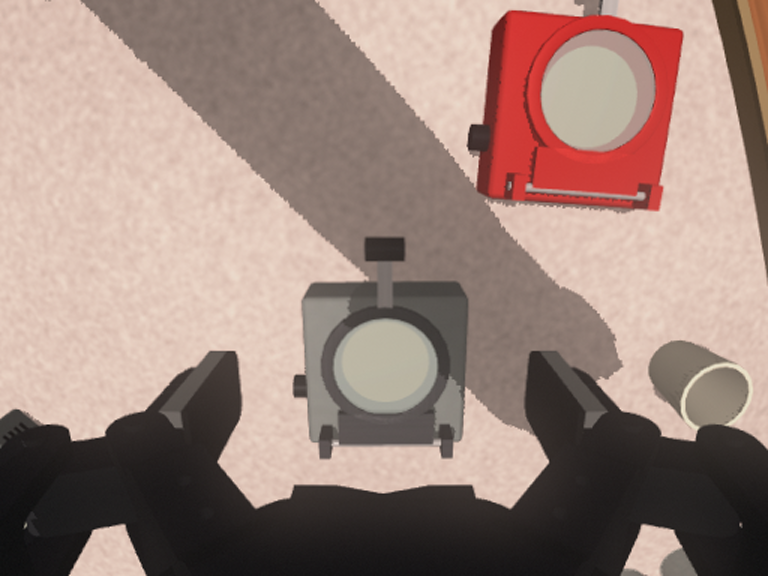

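The knob appears at (385,249) and was predicted at (385,252), and the hinge also lines up. I'll descend over the knob next.

apply_moves(rows=[[0, 0.4, -25, 0, 0, 0, 0], [0, 0.4, -25, 0, 0, 0, 0], [0, 0.4, -25, 0, 0, 0, 0], [0, 0.4, -25, 0, 0, 0, 0], [0, 0.4, -25, 0, 0, 0, 0], [0, 0, -15, 0, 0, 0, 0], [0, 0, -10, 0, 0, 0, 0], [0, 0, 0, 0, 0, 0, 0], [0, 0, 0, 0, 0, 0, 0]])

```text
time: 5.92
ee_pos: [0.4532, 0.1862, 0.0577]
tcp_rot: [179.9, 0.0, 158.9]
wrist_force: [0.0, -0.3, -0.4]
opening: 0.0855
```

Run:
```python
from h import *
o=get_obs();im=camera("wrist")[:,:,::-1];print({k:np.round(o[k],4) for k in('time','q','ee_pos','tcp_rot','wrist_force')})
k=np.array([.4525,.1865,.058]);g=toolT(o)@[0,0,-.002,1];print(proj('wrist',[k,g[:3]],o)*1.5)
cv2.imwrite("pics/w3.png",cv2.resize(im,(768,576),interpolation=cv2.INTER_CUBIC))
```

```text
{'time': np.float64(5.925), 'q': array([ 2.23022e+01, -3.52450e+00, -1.52909e+01,  7.81711e+01,
        6.20000e-02,  4.34281e+01]), 'ee_pos': array([0.4532, 0.1862, 0.0577]), 'tcp_rot': array([1.799120e+02, 2.800000e-03, 1.588741e+02]), 'wrist_force': array([ 0.0282, -0.3436, -0.3843])}
[[381.13001094 335.43747115]
 [381.06833544 338.9824479 ]]
```

View pics/w3.png

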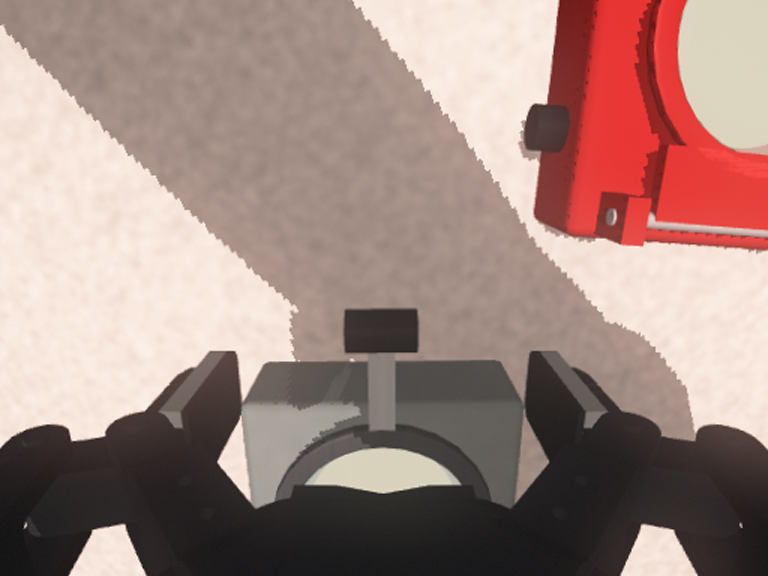

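The knob is at (381,331), about 2.5 mm further out than the grasp point. I'll trim the position and then close at 20 N.

apply_moves(rows=[[-2.2, 0.9, -1.5, 0, 0, 0, 0], [0, 0, 0, 0, 0, 0, 0.3], [0, 0, 0, 0, 0, 0, 0.5], [0, 0, 0, 0, 0, 0, 0.6], [0, 0, 0, 0, 0, 0, 0.7], [0, 0, 0, 0, 0, 0, 0.8], [0, 0, 0, 0, 0, 0, 0.8], [0, 0, 0, 0, 0, 0, 0.8], [0, 0, 0, 0, 0, 0, 0.8]], grip_force=20)

```text
time: 7.1
ee_pos: [0.4505, 0.187, 0.0554]
tcp_rot: [180.0, -0.0, 158.9]
wrist_force: [0.4, 0.4, 0.2]
opening: 0.0175
```

Run:
```python
from h import *
o=get_obs();im=camera("wrist")[:,:,::-1];print({k:np.round(o[k],4) for k in('time','opening','ee_pos','tcp_rot','wrist_force')})
cv2.imwrite("pics/w4.png",cv2.resize(im,(768,576),interpolation=cv2.INTER_CUBIC))
```

```text
{'time': np.float64(7.1), 'opening': np.float64(0.0175), 'ee_pos': array([0.4505, 0.187 , 0.0554]), 'tcp_rot': array([ 1.799532e+02, -4.220000e-02,  1.588949e+02]), 'wrist_force': array([0.4179, 0.4282, 0.2238])}
```

View pics/w4.png

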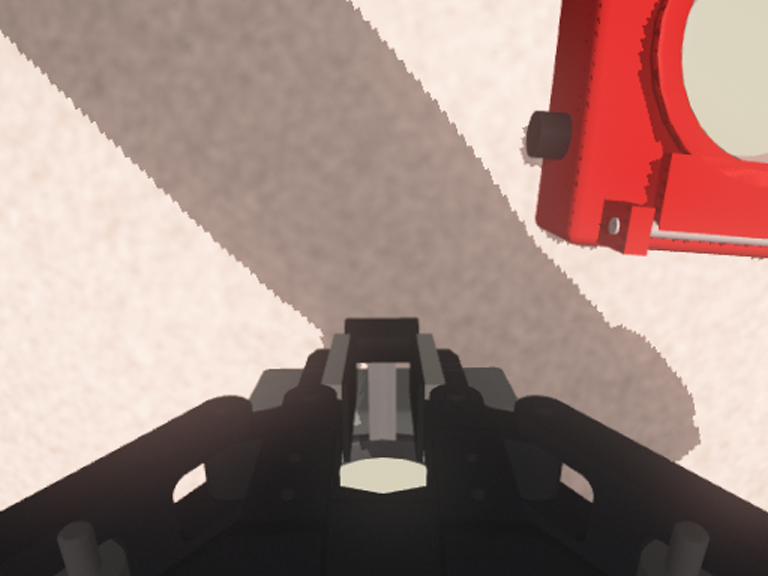

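Run:
```python
from h import *
o=get_obs()
im=camera("wrist")[:,:,::-1];c=im[200:340,190:320]
c=cv2.convertScaleAbs(c,alpha=2.2,beta=20)
cv2.imwrite("pics/w5.png",cv2.resize(c,None,fx=4.2,fy=4.2,interpolation=cv2.INTER_CUBIC))
T=toolT(o)
for z in(-.03,-.002,.017):
  print(z,proj('wrist',[(T@[x,y,z,1])[:3] for x in(-.011,.011) for y in(-.00875,.00875,-.013,.013)],o).round(0).tolist())
```

```text
-0.03 [[235.0, 271.0], [273.0, 271.0], [226.0, 271.0], [282.0, 271.0], [234.0, 227.0], [273.0, 227.0], [225.0, 227.0], [283.0, 227.0]]
-0.002 [[238.0, 245.0], [270.0, 245.0], [230.0, 245.0], [278.0, 245.0], [238.0, 207.0], [271.0, 207.0], [230.0, 207.0], [279.0, 207.0]]
0.017 [[240.0, 231.0], [269.0, 231.0], [233.0, 231.0], [276.0, 231.0], [239.0, 196.0], [269.0, 196.0], [232.0, 196.0], [276.0, 196.0]]
```

View pics/w5.png

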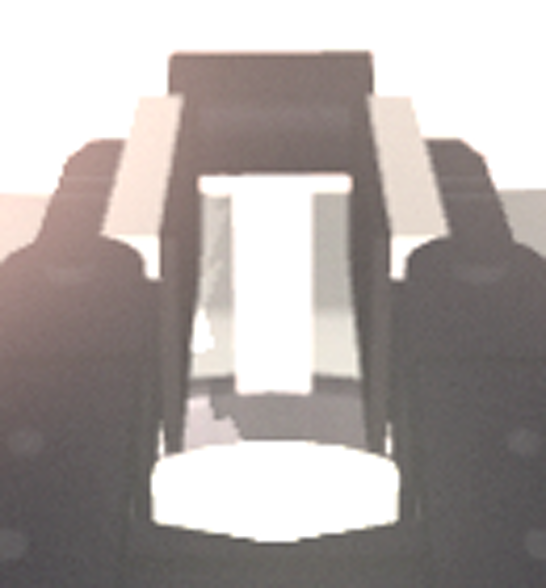

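The opening reads 17.5 mm, which is what 0.8 closure would give with nothing between the pads, but the knob is 26 mm. I'll command full closure at the same light force to see whether the fingers really are stopped.

apply_moves(rows=[[0, 0, 0, 0, 0, 0, 0.85], [0, 0, 0, 0, 0, 0, 0.85], [0, 0, 0, 0, 0, 0, 0.85]], grip_force=20)

```text
time: 7.58
ee_pos: [0.4506, 0.187, 0.0554]
tcp_rot: [180.0, -0.0, 158.9]
wrist_force: [0.7, 0.8, 0.4]
opening: 0.0128
```

Run:
```python
from h import *
o=get_obs();print({k:np.round(o[k],4) for k in('time','opening','ee_pos','wrist_force','torque')})
for n,(a,b,c,d) in {'wrist':(200,340,190,320),'scene':(140,270,260,380)}.items():
  im=camera(n)[:,:,::-1];c=im[a:b,c:d]
  if n=='wrist':c=cv2.convertScaleAbs(c,alpha=2.2,beta=20)
  cv2.imwrite(f"pics/{n}6.png",cv2.resize(c,None,fx=4.2,fy=4.2,interpolation=cv2.INTER_CUBIC))
```

```text
{'time': np.float64(7.575), 'opening': np.float64(0.0128), 'ee_pos': array([0.4506, 0.187 , 0.0554]), 'wrist_force': array([0.7067, 0.7999, 0.4054]), 'torque': array([ 0.0127, -0.0049, -0.0388])}
```

View pics/wrist6.png

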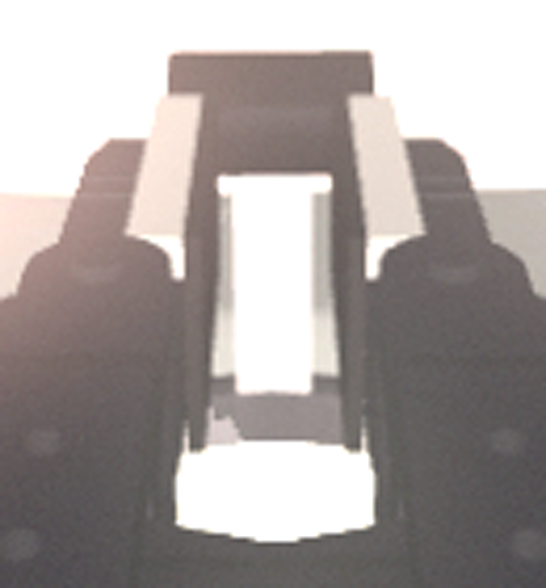

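View pics/scene6.png

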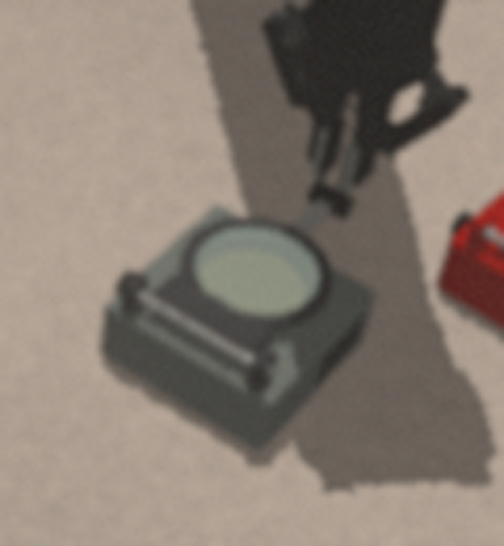

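The fingers closed above the knob. In both views the tips stop short of it. I'll check where the tips really are against the scene camera.

Run:
```python
from h import *
o=get_obs();T=toolT(o)
im=camera('scene')[:,:,::-1];c=im[150:220,310:380]
c=cv2.resize(c,None,fx=8,fy=8,interpolation=cv2.INTER_CUBIC)
for z,col in((.017,(0,0,255)),(-.002,(0,255,0)),(-.03,(255,255,0)),(-.054,(0,255,255))):
  p=proj('scene',(T@[0,0,z,1])[:3])[0];print(z,p,(T@[0,0,z,1])[:3].round(3))
  cv2.circle(c,tuple(((p-[310,150]+.5)*8).astype(int).tolist()),4,col,-1)
cv2.imwrite("pics/s7.png",c)
```

```text
0.017 [337.56363252 192.14518774] [0.451 0.187 0.038]
-0.002 [338.79089496 186.92551822] [0.451 0.187 0.057]
-0.03 [340.64996372 178.98237848] [0.451 0.187 0.085]
-0.054 [342.29277549 171.92610412] [0.451 0.187 0.109]
```

View pics/s7.png

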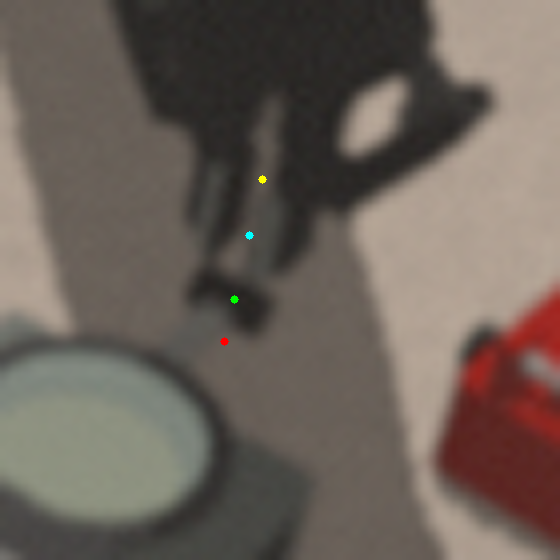

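The scene view puts the real fingertips near tool z = -24 mm, and the pad scale in the wrist view gives the same. That is about 40 mm short of the stated tip_reach of 0.017. I'll open, go down in small steps, and watch the force and images.

apply_moves(rows=[[0, 0, 0, 0, 0, 0, 0.4], [0, 0, 0, 0, 0, 0, 0.4], [0, 0, 0, 0, 0, 0, 0.4], [0, 0, 0, 0, 0, 0, 0.4], [0, 0, -7, 0, 0, 0, 0.4], [0, 0, -7, 0, 0, 0, 0.4], [0, 0, -6, 0, 0, 0, 0.4], [0, 0, 0, 0, 0, 0, 0.4]])

```text
time: 8.72
ee_pos: [0.4501, 0.1868, 0.0346]
tcp_rot: [180.0, -0.1, 158.9]
wrist_force: [-0.3, 0.7, 0.1]
opening: 0.051
```

Run:
```python
from h import *
o=get_obs();T=toolT(o);print({k:np.round(o[k],4) for k in('time','opening','ee_pos','wrist_force')})
im=camera('scene')[:,:,::-1];c=cv2.resize(im[150:220,300:390],None,fx=8,fy=8,interpolation=cv2.INTER_CUBIC)
cv2.imwrite("pics/s8.png",c)
im=camera('wrist')[:,:,::-1];c=cv2.convertScaleAbs(im,alpha=1.5,beta=10);cv2.imwrite("pics/w8.png",cv2.resize(c,(768,576)))
```

```text
{'time': np.float64(8.725), 'opening': np.float64(0.051), 'ee_pos': array([0.4501, 0.1868, 0.0346]), 'wrist_force': array([-0.259 ,  0.6668,  0.1265])}
```

View pics/s8.png

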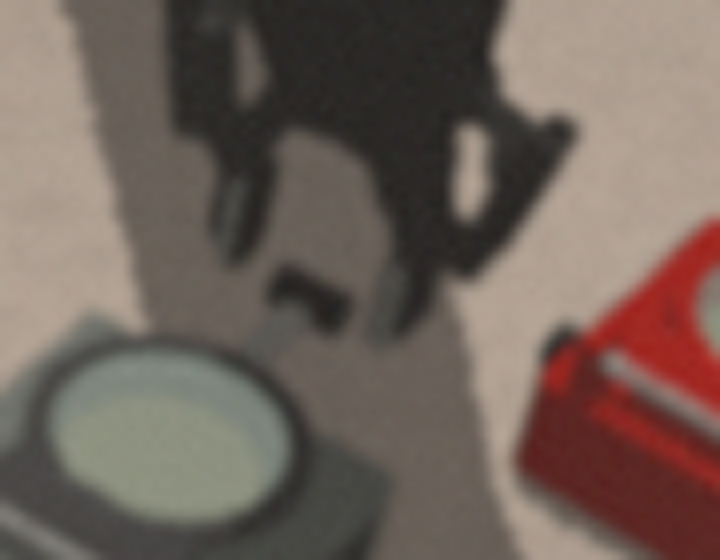

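View pics/w8.png

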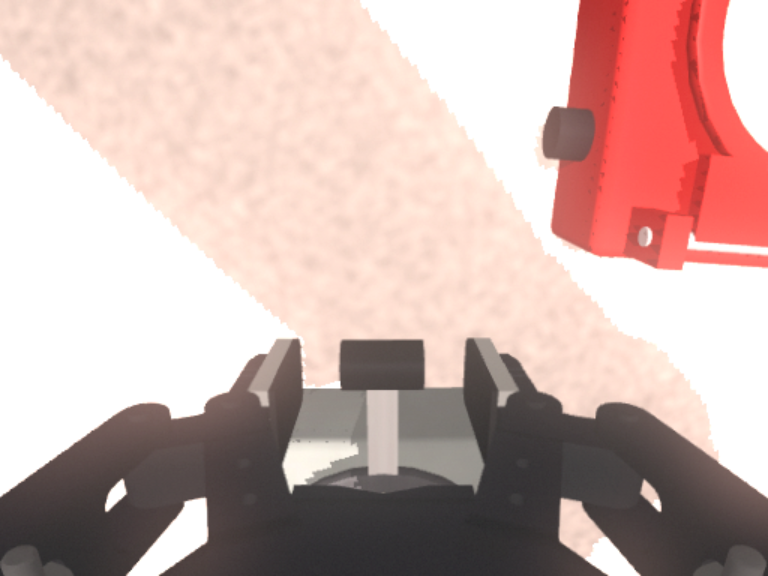

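The tips now reach knob level and straddle it cleanly. I'll go down another 18 mm.

apply_moves(rows=[[0, 0, -6, 0, 0, 0, 0.4], [0, 0, -6, 0, 0, 0, 0.4], [0, 0, -6, 0, 0, 0, 0.4], [0, 0, 0, 0, 0, 0, 0.4]])

```text
time: 9.32
ee_pos: [0.4502, 0.1868, 0.0167]
tcp_rot: [180.0, -0.1, 158.9]
wrist_force: [-0.2, 0.3, 0.2]
opening: 0.0512
```

Run:
```python
from h import *
o=get_obs();T=toolT(o);print({k:np.round(o[k],4) for k in('time','opening','ee_pos','wrist_force')})
im=camera('scene')[:,:,::-1];c=cv2.resize(im[150:220,300:390],None,fx=8,fy=8,interpolation=cv2.INTER_CUBIC)
cv2.imwrite("pics/s9.png",c)
im=camera('wrist')[:,:,::-1];c=cv2.convertScaleAbs(im,alpha=1.5,beta=10);cv2.imwrite("pics/w9.png",cv2.resize(c,(768,576)))
```

```text
{'time': np.float64(9.325), 'opening': np.float64(0.0512), 'ee_pos': array([0.4502, 0.1868, 0.0167]), 'wrist_force': array([-0.25  ,  0.3151,  0.1714])}
```

View pics/s9.png

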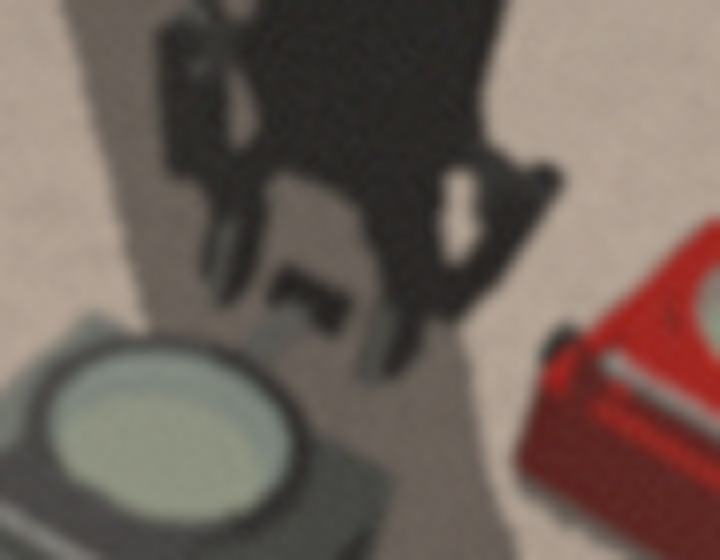

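View pics/w9.png

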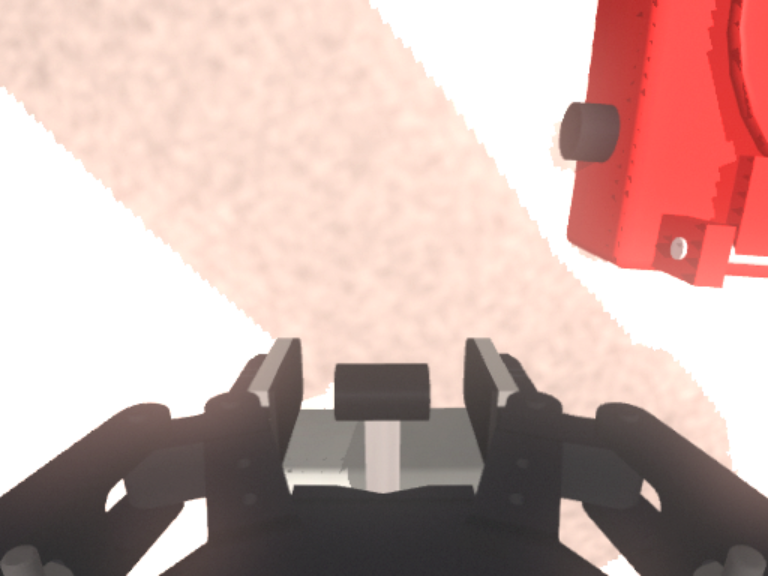

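The pads now straddle the knob. I'll close at 20 N.

apply_moves(rows=[[0, 0, 0, 0, 0, 0, 0.55], [0, 0, 0, 0, 0, 0, 0.65], [0, 0, 0, 0, 0, 0, 0.75], [0, 0, 0, 0, 0, 0, 0.85], [0, 0, 0, 0, 0, 0, 0.85], [0, 0, 0, 0, 0, 0, 0.85]], grip_force=20)

```text
time: 10.18
ee_pos: [0.4505, 0.1866, 0.0176]
tcp_rot: [180.0, -0.0, 158.9]
wrist_force: [-2.4, -5.2, 5.1]
opening: 0.0257
```

Run:
```python
from h import *
o=get_obs();T=toolT(o);print({k:np.round(o[k],4) for k in('time','opening','ee_pos','wrist_force')})
im=camera('wrist')[:,:,::-1];c=cv2.convertScaleAbs(im[180:340,160:350],alpha=2,beta=10);cv2.imwrite("pics/w10.png",cv2.resize(c,None,fx=4,fy=3.7))
```

```text
{'time': np.float64(10.175), 'opening': np.float64(0.0257), 'ee_pos': array([0.4505, 0.1866, 0.0176]), 'wrist_force': array([-2.3741, -5.2469,  5.135 ])}
```

View pics/w10.png

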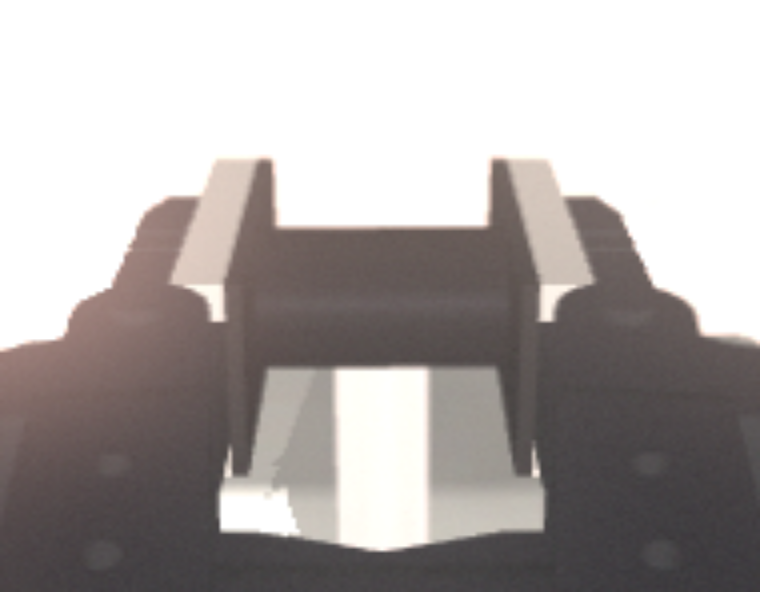

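The opening is 25.7 mm, so the fingers are stopped on the 26 mm knob. I'll work out the arc, keeping the tool pointing down since the knob can pivot.

Run:
```python
import numpy as np
ph=np.r_[0,.02,.06,np.arange(.11,1.47,.05),1.5,1.54,1.571]
u=np.array([.934,-.358])
for i in range(1,len(ph)):
    d=147*(np.cos(ph[i-1])-np.cos(ph[i]));z=147*(np.sin(ph[i])-np.sin(ph[i-1]))
    print(i,round(ph[i],3),np.round([d*u[0],d*u[1],z],1).tolist())
```

```text
1 0.02 [0.0, -0.0, 2.9]
2 0.06 [0.2, -0.1, 5.9]
3 0.11 [0.6, -0.2, 7.3]
4 0.16 [0.9, -0.4, 7.3]
5 0.21 [1.3, -0.5, 7.2]
6 0.26 [1.6, -0.6, 7.1]
7 0.31 [1.9, -0.7, 7.1]
8 0.36 [2.3, -0.9, 6.9]
9 0.41 [2.6, -1.0, 6.8]
10 0.46 [2.9, -1.1, 6.7]
11 0.51 [3.2, -1.2, 6.5]
12 0.56 [3.5, -1.3, 6.3]
13 0.61 [3.8, -1.5, 6.1]
14 0.66 [4.1, -1.6, 5.9]
15 0.71 [4.3, -1.7, 5.7]
16 0.76 [4.6, -1.8, 5.5]
17 0.81 [4.9, -1.9, 5.2]
18 0.86 [5.1, -2.0, 4.9]
19 0.91 [5.3, -2.0, 4.7]
20 0.96 [5.5, -2.1, 4.4]
21 1.01 [5.7, -2.2, 4.1]
22 1.06 [5.9, -2.3, 3.8]
23 1.11 [6.1, -2.3, 3.4]
24 1.16 [6.2, -2.4, 3.1]
25 1.21 [6.4, -2.4, 2.8]
26 1.26 [6.5, -2.5, 2.4]
27 1.31 [6.6, -2.5, 2.1]
28 1.36 [6.7, -2.6, 1.7]
29 1.41 [6.7, -2.6, 1.4]
30 1.46 [6.8, -2.6, 1.0]
31 1.5 [5.5, -2.1, 0.5]
32 1.54 [5.5, -2.1, 0.3]
33 1.571 [4.3, -1.6, 0.1]
```

apply_moves(rows=[[0, 0, 2.9, 0, 0, 0, 0.85], [0.2, -0.1, 5.9, 0, 0, 0, 0.85], [0.6, -0.2, 7.3, 0, 0, 0, 0.85], [0.9, -0.4, 7.3, 0, 0, 0, 0.85], [1.3, -0.5, 7.2, 0, 0, 0, 0.85], [1.6, -0.6, 7.1, 0, 0, 0, 0.85], [1.9, -0.7, 7.1, 0, 0, 0, 0.85], [2.3, -0.9, 6.9, 0, 0, 0, 0.85], [0, 0, 0, 0, 0, 0, 0.85]])

```text
time: 11.35
ee_pos: [0.4591, 0.1834, 0.0696]
tcp_rot: [180.0, -0.1, 158.9]
wrist_force: [-2.5, -5.5, -2.0]
opening: 0.0255
```

Run:
```python
from h import *
o=get_obs();T=toolT(o);print({k:np.round(o[k],4) for k in('time','opening','ee_pos','wrist_force','torque')})
im=camera('wrist')[:,:,::-1];c=cv2.convertScaleAbs(im,alpha=1.5,beta=10);cv2.imwrite("pics/w11.png",cv2.resize(c,(640,480)))
im=camera('scene')[:,:,::-1];c=cv2.resize(im[120:250,270:390],None,fx=4.5,fy=4.5,interpolation=cv2.INTER_CUBIC)
cv2.imwrite("pics/s11.png",c)
```

```text
{'time': np.float64(11.35), 'opening': np.float64(0.0255), 'ee_pos': array([0.4591, 0.1834, 0.0696]), 'wrist_force': array([-2.5238, -5.4887, -1.9823]), 'torque': array([-0.9036,  0.6145, -0.0092])}
```

View pics/w11.png

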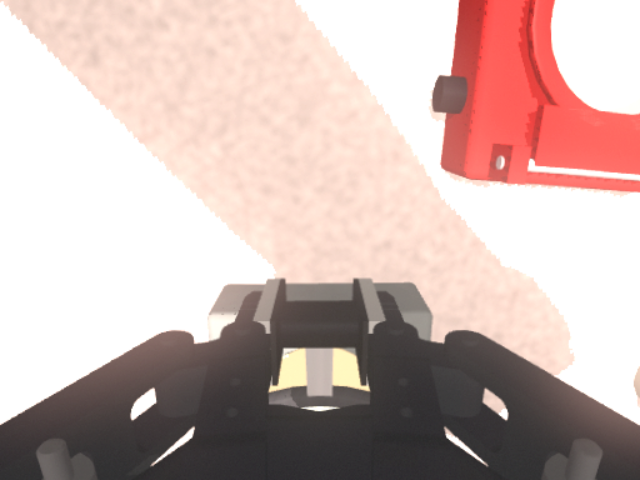

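View pics/s11.png

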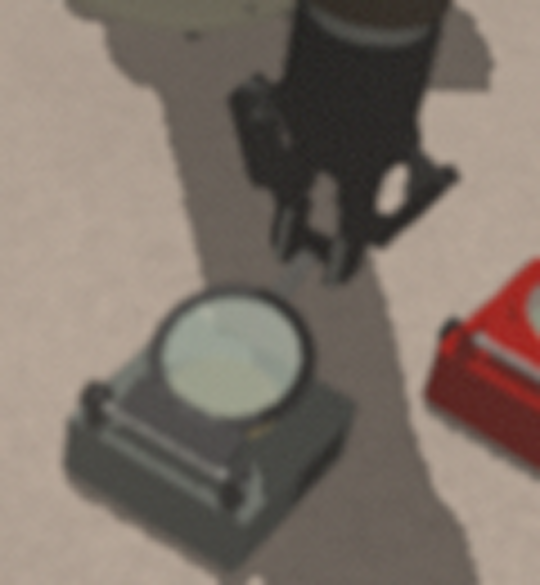

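The frame is rising with the knob, and the wrist forces stay small. I'll continue.

apply_moves(rows=[[2.6, -1.0, 6.8, 0, 0, 0, 0.85], [2.9, -1.1, 6.7, 0, 0, 0, 0.85], [3.2, -1.2, 6.5, 0, 0, 0, 0.85], [3.5, -1.3, 6.3, 0, 0, 0, 0.85], [3.8, -1.5, 6.1, 0, 0, 0, 0.85], [4.1, -1.6, 5.9, 0, 0, 0, 0.85], [4.3, -1.7, 5.7, 0, 0, 0, 0.85], [4.6, -1.8, 5.5, 0, 0, 0, 0.85], [4.9, -1.9, 5.2, 0, 0, 0, 0.85], [5.1, -2.0, 4.9, 0, 0, 0, 0.85], [5.3, -2.0, 4.7, 0, 0, 0, 0.85], [5.5, -2.1, 4.4, 0, 0, 0, 0.85], [0, 0, 0, 0, 0, 0, 0.85]])

```text
time: 13.08
ee_pos: [0.5096, 0.1643, 0.1384]
tcp_rot: [179.9, -0.0, 158.9]
wrist_force: [-4.0, -4.3, 0.9]
opening: 0.0254
```

Run:
```python
from h import *
o=get_obs();T=toolT(o);print({k:np.round(o[k],4) for k in('time','opening','ee_pos','wrist_force','torque')})
im=camera('scene')[:,:,::-1];c=cv2.resize(im[120:250,270:390],None,fx=4.5,fy=4.5,interpolation=cv2.INTER_CUBIC)
cv2.imwrite("pics/s12.png",c)
```

```text
{'time': np.float64(13.075), 'opening': np.float64(0.0254), 'ee_pos': array([0.5096, 0.1643, 0.1384]), 'wrist_force': array([-3.9938, -4.318 ,  0.9479]), 'torque': array([-0.6143,  0.8433,  0.048 ])}
```

View pics/s12.png

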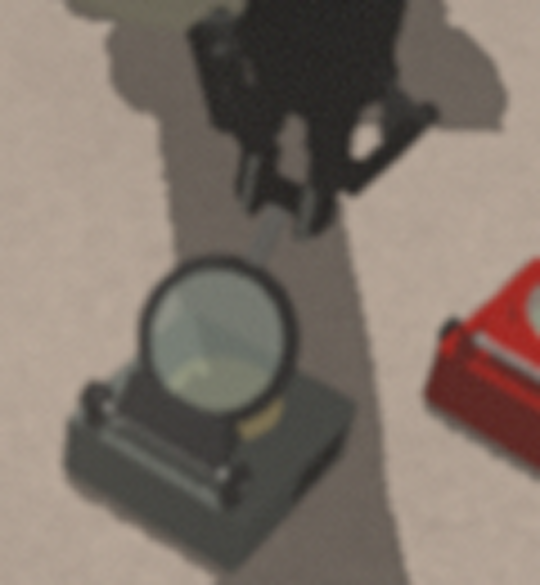

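The frame is at about 55°, still pinched, and tracking well.

apply_moves(rows=[[5.7, -2.2, 4.1, 0, 0, 0, 0.85], [5.9, -2.3, 3.8, 0, 0, 0, 0.85], [6.1, -2.3, 3.4, 0, 0, 0, 0.85], [6.2, -2.4, 3.1, 0, 0, 0, 0.85], [6.4, -2.4, 2.8, 0, 0, 0, 0.85], [6.5, -2.5, 2.4, 0, 0, 0, 0.85], [6.6, -2.5, 2.1, 0, 0, 0, 0.85], [6.7, -2.6, 1.7, 0, 0, 0, 0.85], [6.7, -2.6, 1.4, 0, 0, 0, 0.85], [6.8, -2.6, 1.0, 0, 0, 0, 0.85], [0, 0, 0, 0, 0, 0, 0.85], [0, 0, 0, 0, 0, 0, 0.85]])

```text
time: 14.62
ee_pos: [0.5729, 0.1402, 0.1636]
tcp_rot: [179.9, -0.0, 158.9]
wrist_force: [-0.5, 2.7, 3.6]
opening: 0.0255
```

Run:
```python
from h import *
o=get_obs();T=toolT(o);print({k:np.round(o[k],4) for k in('time','opening','ee_pos','wrist_force','torque')})
im=camera('scene')[:,:,::-1];c=cv2.resize(im[120:250,270:390],None,fx=4.5,fy=4.5,interpolation=cv2.INTER_CUBIC)
cv2.imwrite("pics/s13.png",c)
im=camera('wrist')[:,:,::-1];c=cv2.convertScaleAbs(im,alpha=1.5,beta=10);cv2.imwrite("pics/w13.png",cv2.resize(c,(640,480)))
```

```text
{'time': np.float64(14.625), 'opening': np.float64(0.0255), 'ee_pos': array([0.5729, 0.1402, 0.1636]), 'wrist_force': array([-0.4505,  2.6767,  3.6428]), 'torque': array([0.5665, 0.1085, 0.0465])}
```

View pics/s13.png

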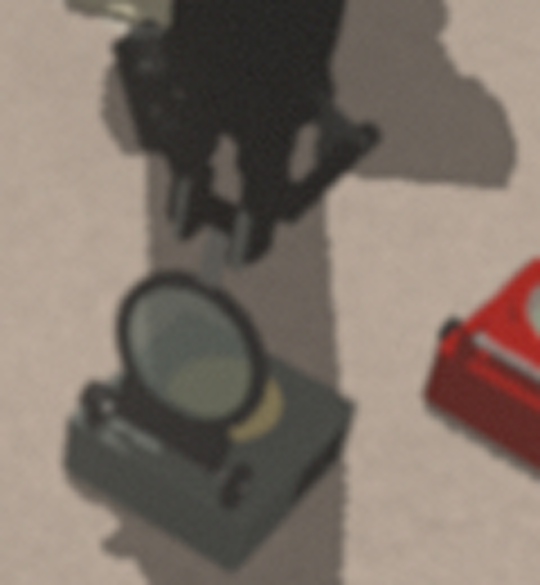

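View pics/w13.png

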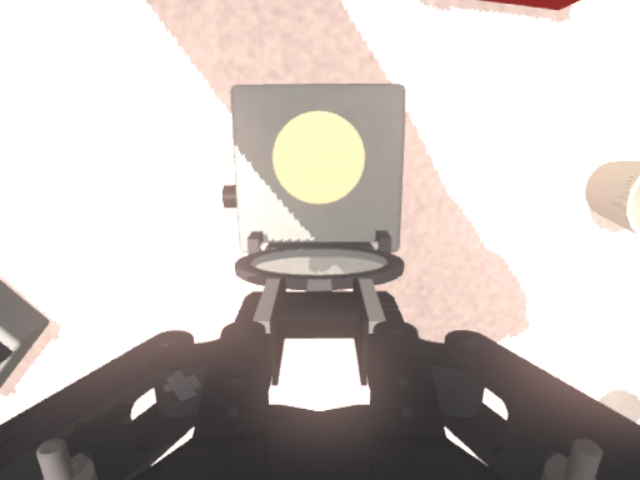

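Run:
```python
from h import *
o=get_obs();u=np.array([.934,-.358])
im=camera('wrist')[:,:,::-1];c=cv2.convertScaleAbs(im[170:280,170:340],alpha=2,beta=10);cv2.imwrite("pics/w14.png",cv2.resize(c,None,fx=4.5,fy=4.5,interpolation=cv2.INTER_CUBIC))
for z in (.054,.058,.062):
  h=atz('wrist',(255.6,194),z,o);print(z,h,(h[:2]-o['ee_pos'][:2])@u)
h2=np.array([.589,.134]);print((h2-o['ee_pos'][:2])@u)
```

```text
0.054 [0.58737222 0.13585198 0.054     ] 0.015213648170539048
0.058 [0.58625766 0.13627003 0.058     ] 0.01402299127035699
0.062 [0.58514311 0.13668807 0.062     ] 0.012832334370174931
0.017397003645613855
```

View pics/w14.png

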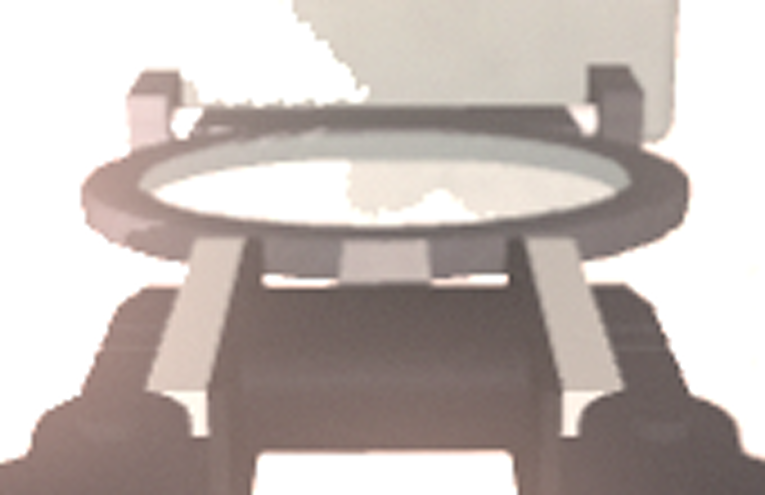

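```bash
cat > ov.py <<'E'
from h import *
def run(name,hxy,phis,box=(170,280,170,340),f=4.5,yaw=-20.9):
    o=get_obs();im=camera('wrist')[:,:,::-1];a,b,l,r=box
    c=cv2.resize(cv2.convertScaleAbs(im[a:b,l:r],alpha=2,beta=10),None,fx=f,fy=f,interpolation=cv2.INTER_CUBIC)
    y=np.radians(yaw);ux=np.array([np.cos(y),np.sin(y),0]);uy=np.array([-np.sin(y),np.cos(y),0]);uz=np.array([0,0,1.])
    H=np.array([*hxy,.058]);t=np.linspace(0,2*np.pi,90)
    for ph,col in zip(phis,[(0,0,255),(0,200,0),(255,0,0)]):
        e=-ux*np.cos(ph)+uz*np.sin(ph); n=ux*np.sin(ph)+uz*np.cos(ph)
        for s in(-.003,.003):
            P=[H+e*.062+n*s+.046*(np.cos(q)*e+np.sin(q)*uy) for q in t]
            p=(proj('wrist',P,o)-[l,a]+.5)*f
            cv2.polylines(c,[p.astype(np.int32)],True,col,1)
        K=H+e*.147
        p=(proj('wrist',[K+uy*.013,K-uy*.013,H+uy*.04,H-uy*.04],o)-[l,a]+.5)*f
        for q in p: cv2.circle(c,tuple(q.astype(int).tolist()),4,col,-1)
        print(ph,'knob',K.round(4),'tool',(np.linalg.inv(toolT(o))@[*K,1])[:3].round(4))
    print(o['time'],o['ee_pos'].round(4),o['wrist_force'].round(1))
    cv2.imwrite(name,c)
E
python3 -c "
from ov import *
run('pics/ov1.png',(.587,.1355),(1.38,1.46,1.54))"
```

```text
1.38 knob [0.561  0.1454 0.2023] tool [ 0.0129  0.0006 -0.0387]
1.46 knob [0.5718 0.1413 0.2041] tool [ 0.0012  0.0007 -0.0405]
1.54 knob [0.5828 0.1371 0.2049] tool [-0.0105  0.0007 -0.0413]
14.775 [0.5727 0.1403 0.1636] [-0.3  4.   3.2]
```

View pics/ov1.png

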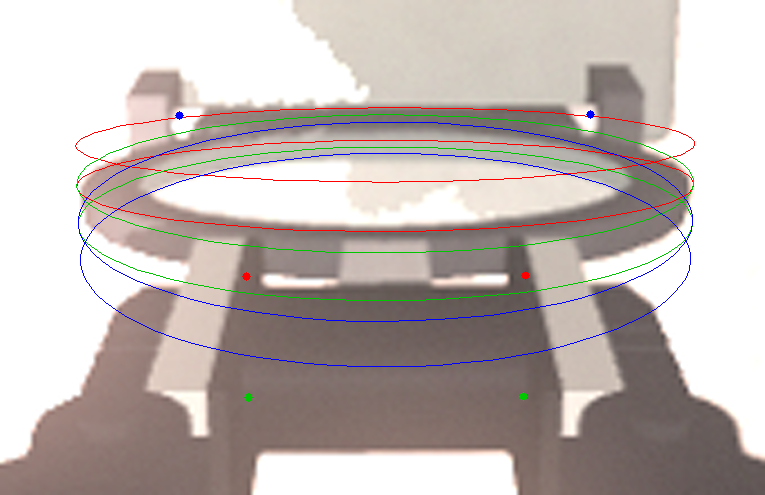

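The overlay fits φ≈1.42 with the hinge at about (0.5895,0.1345), and the knob sits about 4 mm off the pad centre. I'll move 15 mm further and re-measure.

apply_moves(rows=[[4.7, -1.8, 0.6, 0, 0, 0, 0.85], [4.7, -1.8, 0.5, 0, 0, 0, 0.85], [4.7, -1.8, 0.3, 0, 0, 0, 0.85], [0, 0, 0, 0, 0, 0, 0.85], [0, 0, 0, 0, 0, 0, 0.85]])

```text
time: 15.45
ee_pos: [0.5873, 0.1347, 0.1647]
tcp_rot: [179.9, -0.1, 158.9]
wrist_force: [0.4, 5.5, 0.6]
opening: 0.0252
```

```bash
python3 -c "
from ov import *
run('pics/ov2.png',(.5895,.1345),(1.48,1.53,1.57),(150,280,170,340))"
```

```text
1.48 knob [0.577  0.1393 0.2044] tool [ 0.0112  0.0006 -0.0397]
1.53 knob [0.5839 0.1366 0.2049] tool [ 0.0039  0.0006 -0.0402]
1.57 knob [0.5894 0.1345 0.205 ] tool [-0.002   0.0006 -0.0403]
15.45 [0.5873 0.1347 0.1647] [0.4 5.5 0.6]
```

View pics/ov2.png

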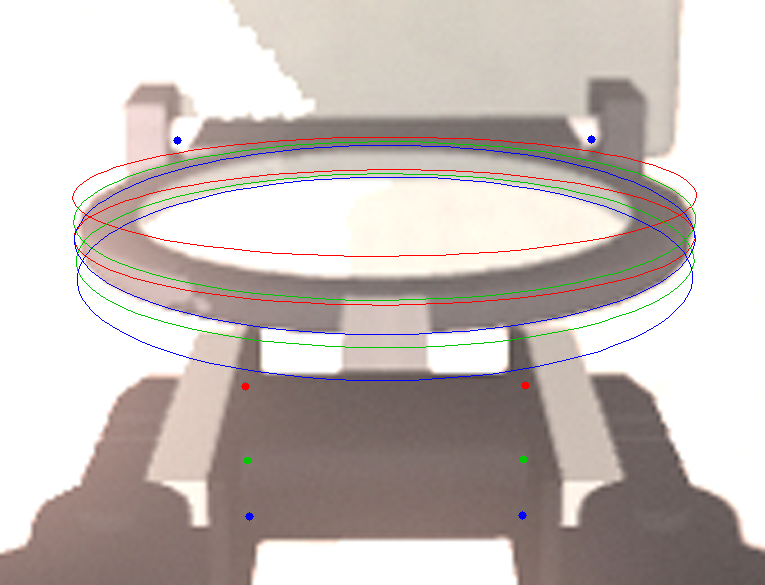

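The ring and knob both fit φ≈1.52. I'll add 6.5 mm.

apply_moves(rows=[[3.0, -1.1, 0.1, 0, 0, 0, 0.85], [3.1, -1.1, 0, 0, 0, 0, 0.85], [0, 0, 0, 0, 0, 0, 0.85], [0, 0, 0, 0, 0, 0, 0.85], [0, 0, 0, 0, 0, 0, 0.85]])

```text
time: 16.12
ee_pos: [0.5932, 0.1325, 0.1647]
tcp_rot: [179.9, -0.1, 158.9]
wrist_force: [0.7, 5.4, 0.1]
opening: 0.0253
```

```bash
python3 -c "
from ov import *
run('pics/ov3.png',(.5895,.1345),(1.53,1.57,1.61),(150,280,170,340))
im=camera('scene')[:,:,::-1];cv2.imwrite('pics/s15.png',cv2.resize(im[60:330,40:440],None,fx=1.9,fy=1.9))
c=cv2.resize(im[120:250,270:390],None,fx=4.5,fy=4.5,interpolation=cv2.INTER_CUBIC);cv2.imwrite('pics/s16.png',c)
print(get_obs()['opening'])"
```

```text
1.53 knob [0.5839 0.1366 0.2049] tool [ 0.0102  0.0005 -0.0402]
1.57 knob [0.5894 0.1345 0.205 ] tool [ 0.0043  0.0006 -0.0403]
1.61 knob [0.5949 0.1324 0.2049] tool [-0.0015  0.0006 -0.0402]
16.125 [0.5932 0.1325 0.1647] [0.7 5.4 0.1]
0.02575517471844317
```

View pics/ov3.png

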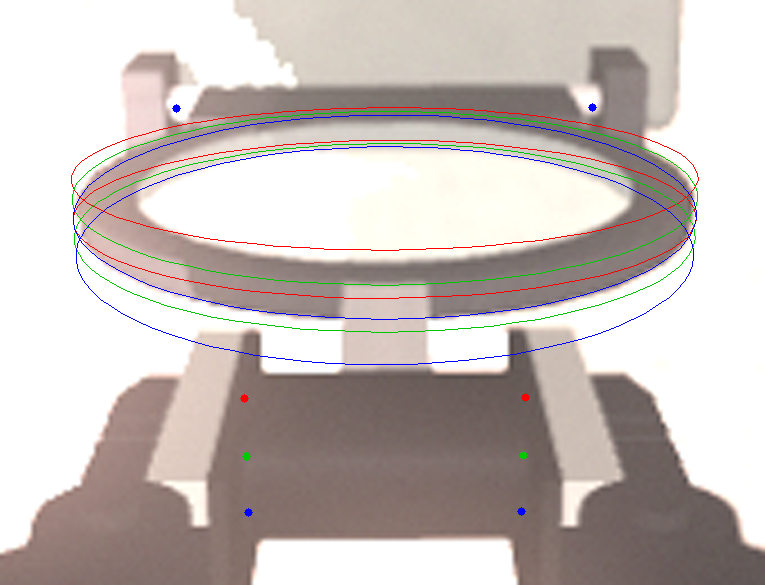

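View pics/s16.png

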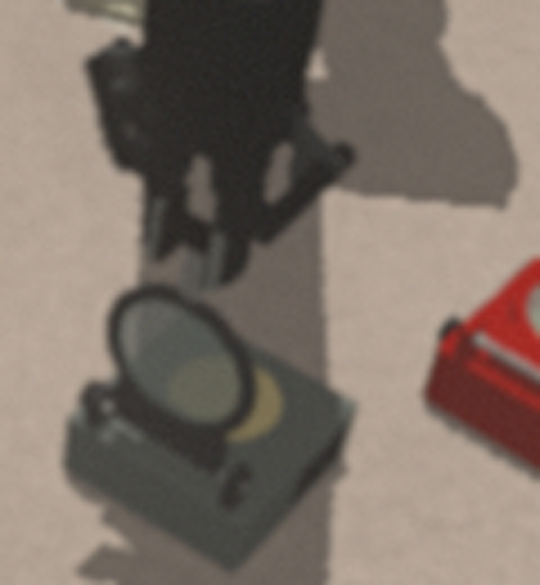

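View pics/s15.png

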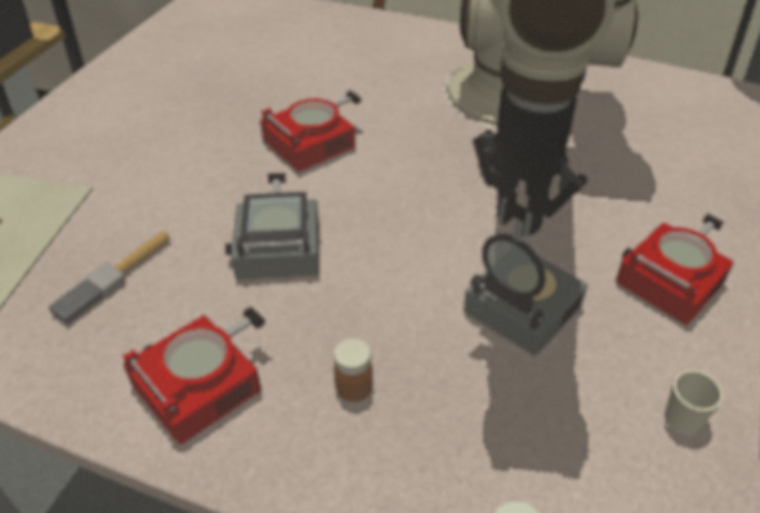

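Three estimates of the angle give 1.545 (ring shape), 1.57 (knob over hinge) and 1.58 (knob travel), all within tolerance. I'll do a stillness check before handing in.

apply_moves(rows=[[0, 0, 0, 0, 0, 0, 0.85], [0, 0, 0, 0, 0, 0, 0.85], [0, 0, 0, 0, 0, 0, 0.85], [0, 0, 0, 0, 0, 0, 0.85], [0, 0, 0, 0, 0, 0, 0.85], [0, 0, 0, 0, 0, 0, 0.85]])

```text
time: 16.98
ee_pos: [0.5932, 0.1325, 0.1648]
tcp_rot: [179.9, -0.1, 158.9]
wrist_force: [0.3, 4.6, 0.3]
opening: 0.0254
```

```bash
python3 -c "
from ov import *
run('pics/ov4.png',(.5895,.1345),(1.53,1.57,1.61),(150,280,170,340))
a=cv2.imread('pics/ov3.png').astype(int);b=cv2.imread('pics/ov4.png').astype(int);print('mean diff',abs(a-b).mean(),(abs(a-b).max(2)>60).mean(),get_obs()['opening'])
t=camera('top')[:,:,::-1];t0=cv2.imread('pics/top0.png')
for n,(u,v) in {'jar':(265,122),'cup':(122,158),'brush':(408,140),'sq':(345,195)}.items():
  s=np.s_[v-35:v+36,u-25:u+26]; print(n,abs(t[s].astype(int)-t0[s]).mean(), cv2.phaseCorrelate(np.float64(t0[s].mean(2)),np.float64(t[s].mean(2)))[0])
"
```

```text
1.53 knob [0.5839 0.1366 0.2049] tool [ 0.0102  0.0006 -0.0401]
1.57 knob [0.5894 0.1345 0.205 ] tool [ 0.0044  0.0006 -0.0402]
1.61 knob [0.5949 0.1324 0.2049] tool [-0.0015  0.0006 -0.0401]
16.975 [0.5932 0.1325 0.1648] [0.3 4.6 0.3]
mean diff 1.8287596596093327 0.007624155075135467 0.025788748345085936
jar 1.7399429255270182 (-0.059227213075679686, 0.025493578714097964)
cup 13.100616772530609 (0.579335639182986, 0.3460407239121821)
brush 1.8223326889441223 (0.0453223012835231, 0.03063837879836484)
sq 1.9447666390499863 (0.02336513096774695, -0.023260833609391796)
```

The frame is still. The jar, brush and square lamp haven't moved. The cup patch differs only because the arm's shadow falls on it; in the scene view the cup is still at (404,272).

```bash
python3 -c "
from workcell import *
print(job_done())"
```

```text
the job is handed in; nothing more can be done
None
```

I swung the round frame up by its knob to the balance point and handed the job in at about 17 s of the 38 s. The fingers were still pinching the knob lightly with a 20 N grip. No verdict is reported.

**Last checks**
- **Upright:** three estimates of the angle gave about 1.545 rad (ring shape), 1.57 rad (knob over hinge) and 1.58 rad (knob travel). They differ slightly, but all lie within the 1.481–1.661 limits.
- **Still and held:** two pictures about 0.85 s apart were practically the same. The fingers were stopped at about 25.5 mm on the 26 mm knob, and the wrist force was about 5 N, mostly sideways along the hinge.
- **Glass:** I never brought the tool near it, and the wrist forces stayed at or below about 7 N whenever I read them.
- **Surroundings:** the jar, brush and square lamp matched their starting pictures. The cup's patch in the top view differed because of the arm's shadow. In the scene view it was where it started, to within about a pixel.

**What went wrong or disagreed**
- **Fingertips:** they were about 40 mm short of what `tip_reach` says. My first close therefore shut above the knob without touching it, and I went lower by eye to grip it.
- **Wrist joint:** the last joint reached its range limit on the way over, so I used the half-turned grasp instead.
- **Grip position:** the knob slid about 4 mm along the pads during the swing, which I allowed for in the final position.

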